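# Stack two cooling plates in the jig, pressing each flat, then switch on the test box

### The job

Lay the copper plate in the blue jig and press it down firmly for a moment until you feel it lie flat on the bed; only then lay the aluminium plate on top of it and press that flat in the same way. When both lie flat, flip the red toggle on the grey test box over until it snaps to the other side, and leave the other things on the bench where they are.

Things in the scene. Friction and masses are not known exactly. Their poses are not given: they have to be found in the camera images.
- copper_c (a point): centre of the loose copper plate (80 x 50 x 8 mm, about 0.3 kg), lying flat on the bench at the start; long side (80) along its y, short side (50) along its x, z up; this point is half-way through its thickness. It can be pinched across its 50 mm width.
- alu_c (a point): centre of the loose aluminium plate (130 x 50 x 8 mm, about 0.15 kg), lying flat on the bench at the start; long side (130) along its y, short side (50) along its x, z up; this point is half-way through its thickness. It can be pinched across its 50 mm width.
- jig: blue stacking jig (100 mm along its x, 170 along its y), screwed down; origin at its underside. Pointed steel pins leave the plates about 3.5 mm play: 26 mm tall along the long sides at x +-31.5, y +-34 (fingers fit between) and at the ends of the aluminium plate, x +-14, y +-71.5; 6.5 mm tall at the ends of the copper plate, x +-17, y +-46
- jig_bed (a point): middle of the jig's flat bed, on its upper surface, 12 mm above the bench; axes as the jig. The plates are stacked here, centred, long sides along the jig's y (either end first). Flat on the bed the copper plate's centre is 4 mm above this point; the aluminium plate's, flat on the copper one, 12 mm
- tab_low (a joint): yellow tab (18 x 12 mm) in the jig bed at y +28 mm: holds one end of the copper plate up to 7 mm off the bed until it is pressed. 0 = raised, 0.007 m = level with the bed, stops at 0.0075. Friction only: 4 N pushes it down and it stays; a plate's weight does not sink it. Pressing the plate's middle with about 10 N does.
- tab_high (a joint): second yellow tab (18 x 12 mm), at y -55 mm, beyond the end of the copper plate: holds one end of the aluminium plate up to 7 mm off the copper plate until it is pressed. 0 = raised, 0.007 m = level with the copper plate's top, stops at 0.0075. Same 4 N friction; pressing the plate's middle with about 12 N sinks it.
- toggle_pivot (a point): pivot of the toggle on the grey test box (110 x 90 x 50 mm, fixed to the bench), 5 mm above the box's top and 55 mm above the bench; its axes are the box's: the lever swings in the box's x-z plane, from leaning to -x (off) over to +x (on)
- toggle_tip (a point): centre of the red ball (16 mm across) on the end of the 9 mm thick steel toggle lever, 50 mm from the pivot
- toggle (a joint): toggle lever angle, rad: 0 = off (leaning 0.4 rad to the box's -x), 0.4 = upright, 0.8 = on (leaning to +x). It snaps over its centre: pushed past upright it jumps to the other end by itself; about 1 N at the ball moves it.
- spool: bystander: shiny metal spool, 56 mm across, 40 mm tall; origin at its underside
- meter: bystander: yellow hand-held meter, 150 x 75 x 34 mm; origin at its underside
- driver: bystander: red-handled screwdriver, 180 mm long, lying flat; origin at its underside
- pliers: bystander: red-handled pliers, 150 mm long, lying flat; origin at its underside
- paste: bystander: small white jar, 44 mm across, 45 mm tall; origin at its underside
- partsbox: bystander: blue divided parts box, 100 x 110 x 35 mm; origin at its underside
Things that resemble listed ones, but are neither listed nor needed, are in the scene too. There is more than one size of the part that bears copper_c; the job needs the smaller.

How it is judged:
On the way, in this order (a step that is already met when the one before it is completed fails the run):
1. the copper plate, in the jig without the aluminium plate, is pressed flat on the bed (more than 6 N on the jig, its weight included) for 0.2 s (horizontal distance between copper_c and jig_bed below 0.008 m and z of copper_c in the frame of jig_bed below 0.006 m and angle between copper_c's own z axis and vertical below 0.03 rad and angle between the y axis of copper_c and the y axis of jig_bed, either way round below 0.2 rad and contact force between copper and jig above 6 N and distance between alu_c and jig_bed above 0.08 m), for 0.2 s.
2. the aluminium plate on top of it is pressed flat (more than 7 N through the copper plate into the jig, the plates' weight included, or more than 3.5 N onto the jig itself) for 0.2 s (horizontal distance between each of copper_c, alu_c and jig_bed below 0.008 m and z of copper_c in the frame of jig_bed below 0.006 m and angle between each of copper_c, alu_c's own z axis and vertical below 0.03 rad and angle between the y axis of each of copper_c, alu_c and the y axis of jig_bed, either way round below 0.2 rad and z of alu_c in the frame of jig_bed between 0.0095 and 0.0145 m and (contact force between copper and jig above 7 N or contact force between alu and jig above 3.5 N)), for 0.2 s.
3. the toggle is flipped to on (value of joint toggle above 0.7 rad), for 0.1 s.
At the end, for the whole second after the job is handed in: Both plates lie at rest in the jig, copper on the bed and aluminium on the copper, each flat (tilt under 0.03 rad, no more than about 2 mm proud), centred within 8 mm and lined up with the jig within 0.2 rad; the toggle stands at on (over 0.7 rad) (horizontal distance between each of copper_c, alu_c and jig_bed below 0.008 m and z of copper_c in the frame of jig_bed below 0.006 m and angle between each of copper_c, alu_c's own z axis and vertical below 0.03 rad and angle between the y axis of each of copper_c, alu_c and the y axis of jig_bed, either way round below 0.2 rad and z of alu_c in the frame of jig_bed between 0.0095 and 0.0145 m and linear speed of each of copper, alu below 0.02 m/s and value of joint toggle above 0.7 rad); the robot touches nothing.
It fails at once if a bystander was moved by more than 30 mm (distance of any of spool, meter, driver, pliers, paste, partsbox from where it was at the start of the episode above 0.03 m).
It also fails if it takes over 70 s, if anything falls off the work surface, if the arm or the gripper's body presses on something with over 40 N, if the wrist force passes 120 N, or if a joint passes its speed limit or range.

### The arm

A 6-joint arm with a two-finger parallel gripper is mounted at the origin on the work surface. World frame = base frame: x ahead of the robot, y to its left, z up, the work surface at z = 0. Lengths are in m, angles in rad, forces in N, time in s.
With the tool pointing down it reaches from about 0.3 to 0.875 m from the base axis. Payload 6.4 kg.
Tool frame: the origin (TCP) lies midway between the tips of the shut fingers; the grasp point (between the pads) lies hold_point_z behind it (hold_point_z is the distance from the TCP to the grasp point, in m); y points along the fingers, z is the direction in which the jaws open and shut, and the axes are right-handed (so a half turn about y gives the same grasp; the last joint's range is limited). The gripper opens to 88 mm and grips with 3 to 60 N. Pads are 18 mm wide; open, the fingers measure 123 mm over their backs; the gripper's body (75 mm by 187 mm) begins 45 mm behind the grasp point.
Start: joints at [-1.44, 0.181, 1.607, -0, 1.354, -0.206], TCP at [0.19, -0.543, 0.239] pointing down, gripper open.
Joint ranges: [-2.99, 2.99], [-0.89, 2.07], [0.3, 2.58], [-1.14, 4.28], [0, 2.63], [-3.12, 3.12]. Speed limits (rad/s): [2.57, 2.57, 3.01, 3.14, 3.14, 3.14].

### API

Orientations are given as [roll, pitch, yaw] about the fixed x, y, z axes, in that order (R = Rz(yaw) Ry(pitch) Rx(roll)).
In Python, from station import * gives the robot as it stands. The module is installed in compiled form; this text tells all that it offers.
- The arm moves only by the tool step_arm, never from a script. Its argument "increments" is a list of rows, each a list of 3 entries, a list of its own where there are three numbers: the turn, a rotation vector about the tool's x, y, z in degrees, then the shift along the tool's x, y, z in cm, then the closure, from 0 (fully open) to 1 (shut). A call has 1 to 8 rows; each row shifts and turns the commanded pose from where the row before left it, along the tool's axes as they then stand; what a row does not reach is not made up. A row lasts 1/10 s, in which the tool goes at most 50 mm and 8.59 degrees, less where a joint would pass 70% of its speed; a pose out of reach is approached as far as the arm can. A call is refused whole if a number of a shift passes 5 or a number of a turn 8.59, either way. A call with a gripper value outside its range is refused whole. The fingers move at their own pace and stop on an object; "force" is the grip in N (left out, the last holds). Time passes only in rows, so rows that do not move let the fingers close. It gives the time, the measured TCP pose, the force and the opening at its end, in the units of the state.
- sense(): the state, without advancing time (a new reading comes with each control period).
- camera(name): name is "side" or "top"; returns the picture (400x640x3 uint8, blue, green, red); there is no depth.
- camera_params(name): a dict with "camera_matrix" (3x3 intrinsics, pixels), "k1" (the pictures are not rectified: a ray, as slopes to the right and down, at radius r is drawn at 1 + k1 r^2 times it, then the intrinsics apply), "rvec" (rotation vector, rad) and "tvec" (3), from world to camera coordinates, as OpenCV has them. Camera axes: x right, y down, z forward; pixel columns grow to the right and rows downward; lengths in m; the calibration is good to about 2 mm. A picture is of the moment at which its call begins. camera_params takes no time and is no camera call.
- close_job(): hands the job in, once; it reports no verdict.
The state is a dict: "t": time; "joint_positions": joint angles; "joint_velocities": joint speeds; "joint_efforts": joint torques, N m; "ee_pos": TCP position; "eef_rot": TCP orientation; "ft_force": force on the tool from outside, world axes, zero at the start; "wrist_torque": the same for the moment, N m; "finger_gap": opening from 0.0 (shut) to 1.0 (fully open).
Only numpy, scipy, OpenCV 4.12 (cv2) and the standard library are available. Lean on these libraries where they do the work, as an engineer would, in place of code of your own. Each camera call takes 0.05 s, during which the arm holds its last target.

## Working session

There is one attempt and no reset: what is moved stays moved. The work goes in short steps, Python scripts to look and compute and a tool call to move; the robot and the scene stay as the last step left them, time stands still between calls to the robot, and variables do not carry over. Pictures are saved under pics/ and viewed, and the job is handed in when it is done.

Besides the shell and the picture viewer there is one more tool, called after "Emit:" as a command line: name --argument value ..., lists and objects as JSON in quotes. step_arm: Moves the arm, as the interface text tells. Its arguments: {"type":"object","properties":{"increments":{"type":"array"},"force":{"type":"number"}},"required":["increments"]}

```bash
mkdir -p pics
python3 - <<'E'
from station import *
import cv2
for n in("side","top"):
    cv2.imwrite(f"pics/{n}0.png",camera(n)); print(n,camera_params(n))
print(sense())
try: print(hold_point_z)
except Exception as e: print(e)
E
```

```text
side {'camera_matrix': array([[473.19920516,   0.        , 319.37145516],
       [  0.        , 473.19920516, 198.13378754],
       [  0.        ,   0.        ,   1.        ]]), 'k1': 0.014035510685877276, 'rvec': array([ 2.28680967, -0.73901949,  0.31946672]), 'tvec': array([-0.42016629,  0.26034289,  1.39781291])}
top {'camera_matrix': array([[389.33040625,   0.        , 321.09404   ],
       [  0.        , 389.33040625, 204.67108455],
       [  0.        ,   0.        ,   1.        ]]), 'k1': -0.004889118692302497, 'rvec': array([ 2.07562165, -2.11404286,  0.24971549]), 'tvec': array([-0.04385997,  0.51513791,  0.92870144])}
{'t': 0.1, 'joint_positions': array([-1.44028794e+00,  1.81439488e-01,  1.60789000e+00, -8.41870856e-06,
        1.35381544e+00, -2.06299862e-01]), 'joint_velocities': array([-0.00157807, -0.00107231, -0.00333826, -0.00035623, -0.00089223,
        0.00027363]), 'joint_efforts': array([ 1.20858880e-03, -4.34815550e+01, -3.42699623e+01,  7.03781820e-02,
        3.40564339e-02, -4.26063741e-05]), 'ee_pos': array([ 0.18997434, -0.54220299,  0.23792427]), 'eef_rot': array([-1.57231738e+00,  3.09924227e-04, -2.80478282e+00]), 'ft_force': array([ 0.73345835, -0.39469927, -0.33064755]), 'wrist_torque': array([0.01226208, 0.01942742, 0.00841071]), 'finger_gap': 1.0009451437512191}
0.0187
```

View pics/side0.png

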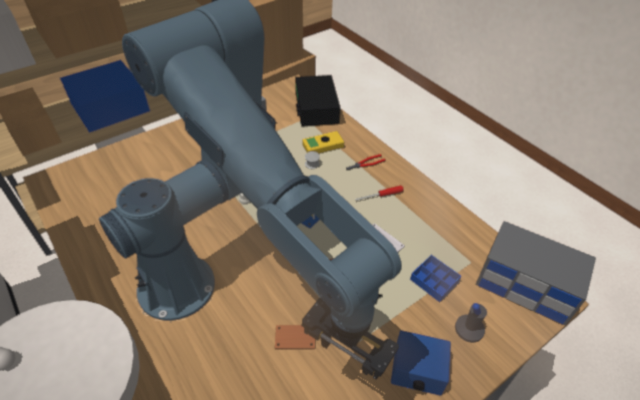

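View pics/top0.png

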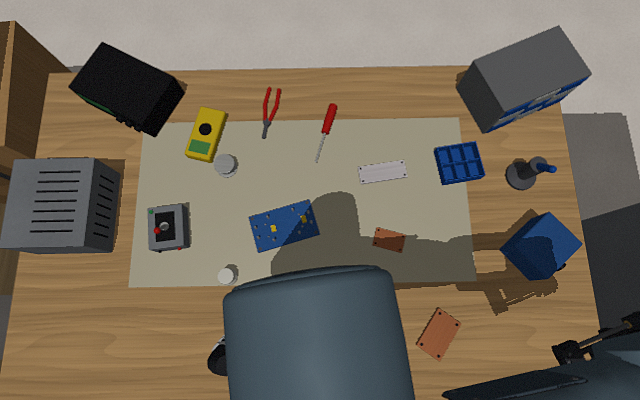

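```bash
cat > h.py <<'E'
import numpy as np, cv2
from station import *
def cp(n):
    p=camera_params(n); R=cv2.Rodrigues(p["rvec"])[0]; return p["camera_matrix"],p["k1"],R,np.array(p["tvec"])
def ray(n,uv):
    K,k1,R,t=cp(n); d=np.array([k1,0,0,0,0.])
    q=cv2.undistortPoints(np.array(uv,float).reshape(-1,1,2),K,d)[:,0]
    D=np.c_[q,np.ones(len(q))]@R; return -R.T@t,D
def onz(n,uv,z):
    C,D=ray(n,uv); s=(z-C[2])/D[:,2]; return C+D*s[:,None]
def proj(n,P):
    K,k1,R,t=cp(n); return cv2.projectPoints(np.array(P,float).reshape(-1,1,3),cv2.Rodrigues(R)[0],t,K,np.array([k1,0,0,0,0.]))[0][:,0]
E
python3 - <<'E'
from h import *
im=cv2.imread("pics/top0.png")
def crop(a,b,c,d,f): return cv2.resize(im[c:d,a:b],None,fx=f,fy=f,interpolation=cv2.INTER_CUBIC)
cv2.imwrite("pics/c1.png",crop(240,400,190,290,5))
cv2.imwrite("pics/c2.png",crop(340,500,150,270,5))
cv2.imwrite("pics/c3.png",crop(135,245,190,290,6))
print(proj("top",[[0,0,0],[.5,0,0],[.5,.3,0]]),[ -cp(n)[2].T@cp(n)[3] for n in("top","side")])
E
```

```text
[[302.73491432 420.30009494]
 [301.42711743 215.5712007 ]
 [189.85234904 217.59580186]] [array([ 0.28092785, -0.05174398,  1.02380625]), array([-0.13710506, -0.86260419,  1.19804644])]
```

View pics/c1.png

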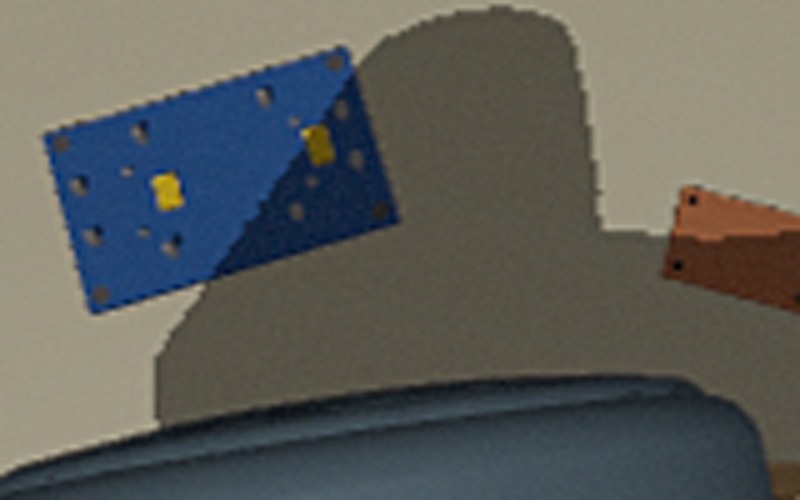

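View pics/c2.png

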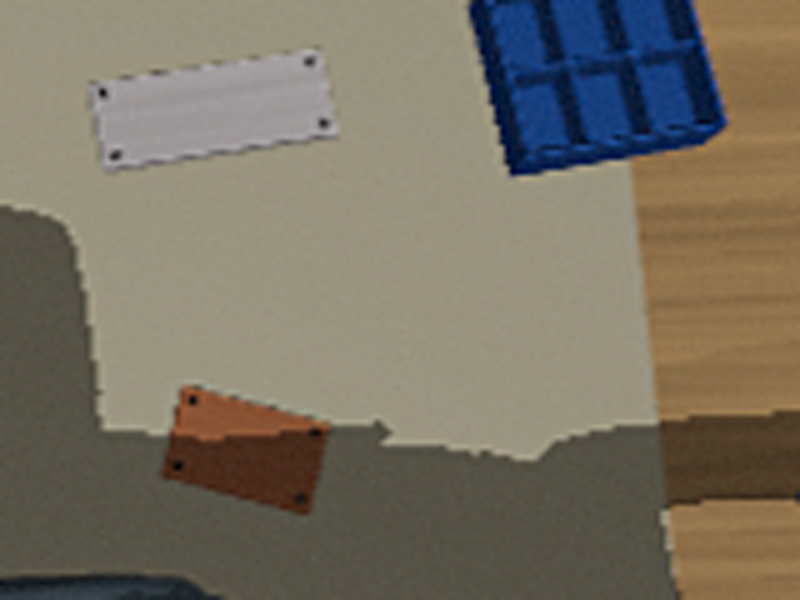

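View pics/c3.png

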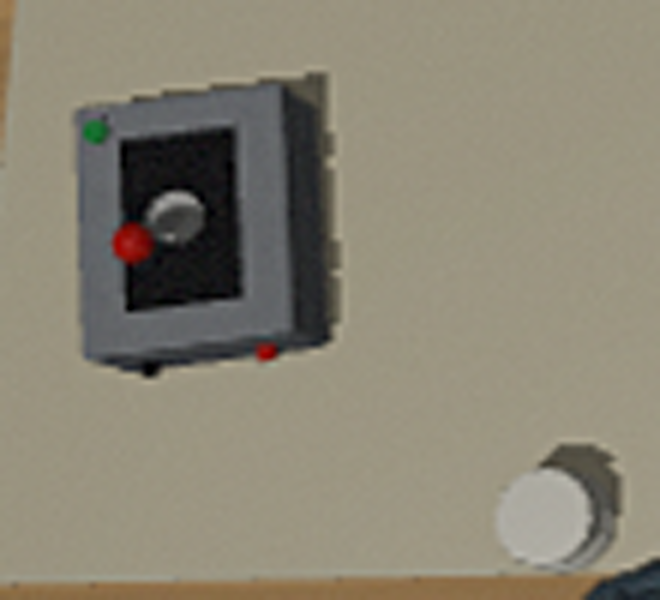

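```bash
cat > m.py <<'E'
from h import *
def rect(n,im,mask_fn,roi,z,minA=80):
    a,b,c,d=roi; hsv=cv2.cvtColor(im,cv2.COLOR_BGR2HSV); m=mask_fn(hsv).astype(np.uint8)*255
    k=np.zeros_like(m); k[c:d,a:b]=m[c:d,a:b]
    cs,_=cv2.findContours(k,cv2.RETR_EXTERNAL,cv2.CHAIN_APPROX_NONE)
    ct=max(cs,key=cv2.contourArea)
    w=onz(n,ct[:,0].astype(float),z)[:,:2].astype(np.float32)
    r=cv2.minAreaRect((w*1000).astype(np.float32)); bx=cv2.boxPoints(r)/1000
    e=[bx[1]-bx[0],bx[2]-bx[1]]; L=[np.linalg.norm(v) for v in e]; l=e[int(np.argmax(L))]
    if l[1]<0:l=-l
    return np.array(r[0])/1000, sorted(L), np.arctan2(l[1],l[0]) , cv2.contourArea(ct)
cop=lambda h:(((h[...,0]<14)|(h[...,0]>174))&(h[...,1]>110)&(h[...,2]>40))
blu=lambda h:((h[...,0]>100)&(h[...,0]<125)&(h[...,1]>120))
alu=lambda h:((h[...,1]<40)&(h[...,2]>140))
E
python3 - <<'E'
from m import *
im=cv2.imread("pics/top0.png")
for nm,f,roi,z in[("copS",cop,(360,415,220,262),.008),("copL",cop,(405,470,300,370),.008),("jig",blu,(240,330,190,260),.012),("alu",alu,(350,415,155,190),.008)]:
    c,L,a,A=rect("top",im,f,roi,z); print(nm,c.round(4),np.round(L,4),"long axis ang",round(float(np.degrees(a)),1),A)
# yellow tabs
hsv=cv2.cvtColor(im,cv2.COLOR_BGR2HSV)
y=((hsv[...,0]>20)&(hsv[...,0]<32)&(hsv[...,1]>170)).astype(np.uint8)
y[:190]=0;y[260:]=0;y[:,:240]=0;y[:,330:]=0
n,_,st,ce=cv2.connectedComponentsWithStats(y); print(st,onz("top",ce[1:],.019).round(4))
# box top, ball
b=((hsv[...,0]>174)|(hsv[...,0]<6))&(hsv[...,1]>150); b=b.astype(np.uint8); m=np.zeros_like(b); m[222:240,145:165]=b[222:240,145:165]
n,_,st,ce=cv2.connectedComponentsWithStats(m); print(st,ce, onz("top",ce[1:],.101).round(4))
cr=np.array([[135+76/6,190+112/6],[135+280/6,190+85/6],[135+297/6,190+335/6],[135+85/6,190+357/6]])
w=onz("top",cr,.05);print(w.round(4),w.mean(0),np.linalg.norm(w-np.roll(w,1,0),axis=1))
print("boss",onz("top",[[135+176/6,190+216/6]],.055))
E
```

```text
copS [ 0.4298 -0.229 ] [0.0499 0.0793] long axis ang 73.8 521.5
copL [ 0.1919 -0.3388] [0.0693 0.1089] long axis ang 144.8 1210.5
jig [0.4718 0.0466] [0.0989 0.1661] long axis ang 105.7 2196.0
alu [ 0.6186 -0.2223] [0.0495 0.1326] long axis ang 98.1 749.5
[[     0      0    640    400 255947]
 [   301    215      5      8     27]
 [   271    225      5      7     26]] [[ 0.488  -0.0057  0.019 ]
 [ 0.4645  0.0734  0.019 ]]
[[     0      0    640    400 255964]
 [   154    227      7      7     36]] [[319.52288212 199.49568689]
 [156.80555556 230.16666667]] [[0.4489 0.3431 0.101 ]]
[[0.5148 0.393  0.05  ]
 [0.5251 0.3061 0.05  ]
 [0.417  0.2919 0.05  ]
 [0.4094 0.3801 0.05  ]] [0.46656158 0.34278877 0.05      ] [0.10621925 0.08749686 0.10901947 0.08858997]
boss [[0.46767834 0.34450863 0.055     ]]
```

```bash
cat >> h.py <<'E'
from scipy.spatial.transform import Rotation as Ro
def d(goal,yaw=None):
    s=sense(); R=Ro.from_euler('xyz',s['eef_rot']); M=R.as_matrix()
    p=s['ee_pos']; 
    print("t",round(s['t'],2),"p",p.round(4),"rpy",np.degrees(s['eef_rot']).round(2),"F",s['ft_force'].round(2),"gap",round(s['finger_gap'],3),"q",s['joint_positions'].round(2))
    if yaw is not None:
        G=Ro.from_euler('xyz',[-90,0,yaw],degrees=True); rv=(R.inv()*G).as_rotvec(degrees=True)
        M=G.as_matrix(); print("turn deg (tool)",rv.round(2))
    print("shift cm (tool, after turn)",(M.T@(np.array(goal)-p)*100).round(2))
E
python3 - <<'E'
from h import *
d([.4298,-.229,.10],-106.2)
print(onz("top",[[227,275]],.045),onz("top",[[225,165]],.04))
E
```

```text
t 0.1 p [ 0.19   -0.5422  0.2379] rpy [-9.009e+01  2.000e-02 -1.607e+02] F [ 0.73 -0.39 -0.33] gap 1.001 q [-1.44  0.18  1.61 -0.    1.35 -0.21]
turn deg (tool) [  0.07 -54.5   -0.06]
shift cm (tool, after turn) [-36.77  13.79  14.29]
[[0.34308989 0.18332055 0.045     ]] [[0.63317445 0.20112109 0.04      ]]
```

Emit:
step_arm --increments '[[[0,-7.8,0],[0,0,0],0],[[0,-7.8,0],[0,0,0],0],[[0,-7.8,0],[0,0,0],0],[[0,-7.8,0],[0,0,0],0],[[0,-7.8,0],[0,0,0],0],[[0,-7.8,0],[0,0,0],0],[[0,-7.7,0],[0,0,0],0]]' --force 30

```text
t: 0.8
ee_pos: [0.19, -0.5423, 0.2382]
eef_rot: [-1.571, 0.001, -1.848]
ft_force: [0.3, -0.2, 0.8]
finger_gap: 0.998
```

Emit:
step_arm --increments '[[[0,0,0],[-4.6,1,1.8],0],[[0,0,0],[-4.6,1,1.8],0],[[0,0,0],[-4.6,1,1.8],0],[[0,0,0],[-4.6,1,1.8],0],[[0,0,0],[-4.6,1,1.8],0],[[0,0,0],[-4.6,1,1.8],0],[[0,0,0],[-4.6,1,1.8],0],[[0,0,0],[-4.6,1,1.8],0]]'

```text
t: 1.6
ee_pos: [0.4298, -0.2301, 0.1589]
eef_rot: [-1.571, -0.0, -1.854]
ft_force: [0.7, -0.7, -0.0]
finger_gap: 1.002
```

Run:
```python
from h import *
d([.4298,-.229,.10],-106.2)
cv2.imwrite("pics/top1.png",camera("top"))
cv2.imwrite("pics/side1.png",camera("side"))
```

```text
t 1.6 p [ 0.4298 -0.2301  0.1589] rpy [ -90.     -0.   -106.22] F [ 0.71 -0.69 -0.02] gap 1.002 q [-0.74  0.08  1.9   0.    1.17 -0.45]
turn deg (tool) [-0.   -0.02  0.  ]
shift cm (tool, after turn) [-0.1   5.89 -0.03]
```

View pics/top1.png

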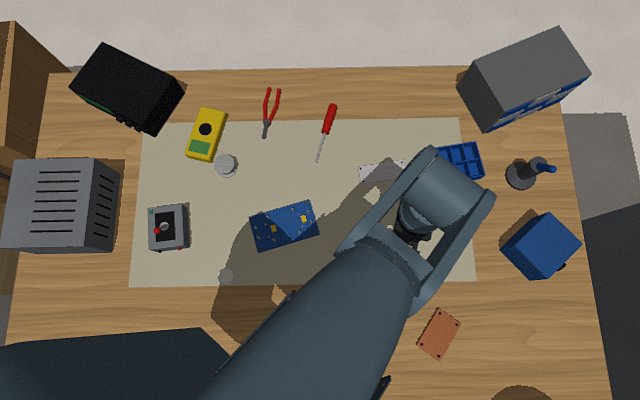

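View pics/side1.png

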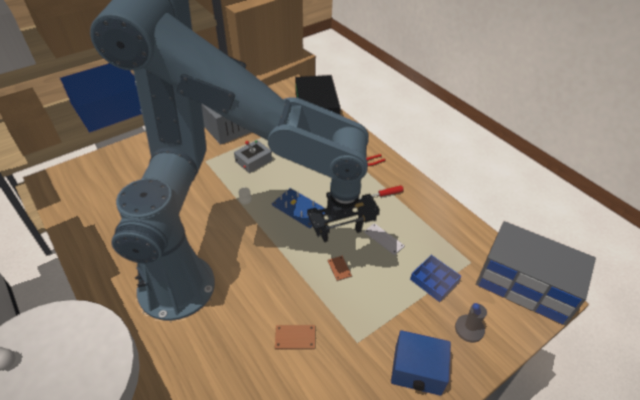

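Run:
```python
from m import *
im=cv2.imread("pics/side1.png")
for nm,f,roi,z in[("copS",cop,(320,360,250,285),.008)]:
    c,L,a,A=rect("side",im,f,roi,z); print(nm,c.round(4),np.round(L,4),round(float(np.degrees(a)),1),A)
im=cv2.imread("pics/top1.png")
c,L,a,A=rect("top",im,blu,(240,325,190,260),.012); print("jig",c.round(4),np.round(L,4),round(float(np.degrees(a)),1),A)
hsv=cv2.cvtColor(im,cv2.COLOR_BGR2HSV)
y=((hsv[...,0]>20)&(hsv[...,0]<32)&(hsv[...,1]>170)).astype(np.uint8)
y[:190]=0;y[260:]=0;y[:,:240]=0;y[:,330:]=0
n,_,st,ce=cv2.connectedComponentsWithStats(y)
w=onz("top",ce[1:],.019); print(st,w.round(4), w[0]+(w[1]-w[0])*55/83, np.degrees(np.arctan2(*(w[1]-w[0])[[1,0]])))
```

```text
copS [ 0.4272 -0.2295] [0.0472 0.0776] 74.3 289.5
jig [0.4719 0.0466] [0.099 0.168] 105.8 2206.0
[[     0      0    640    400 255948]
 [   301    215      6      8     25]
 [   271    225      5      7     27]] [[ 0.4884 -0.0063  0.019 ]
 [ 0.4644  0.0736  0.019 ]] [0.47253574 0.04663564 0.019     ] 106.7108873426556
```

Emit:
step_arm --increments '[[[0,0,0],[-0.1,3,0],0],[[0,0,0],[0,3,0],0],[[0,0,0],[0,3,0],0],[[0,0,0],[0,2.5,0],0],[[0,0,0],[0,2,0],0],[[0,0,0],[0,1,0],0],[[0,0,0],[0,0.8,0],0]]'

```text
t: 2.4
ee_pos: [0.4289, -0.2314, 0.0057]
eef_rot: [-1.572, 0.0, -1.854]
ft_force: [0.4, 0.8, 0.2]
finger_gap: 1.002
```

Run:
```python
from h import *
d([.4298,-.229,.002],-106.2)
```

```text
t 2.4 p [ 0.4289 -0.2314  0.0057] rpy [-9.0050e+01  2.0000e-02 -1.0623e+02] F [0.41 0.77 0.23] gap 1.002 q [-0.74  0.35  1.96 -0.    0.84 -0.46]
turn deg (tool) [ 0.05 -0.03 -0.02]
shift cm (tool, after turn) [-0.25  0.37  0.02]
```

Emit:
step_arm --increments '[[[0,0,0],[-0.25,0.3,0],0],[[0,0,0],[0,0,0],0],[[0,0,0],[0,0,0],1],[[0,0,0],[0,0,0],1],[[0,0,0],[0,0,0],1],[[0,0,0],[0,0,0],1],[[0,0,0],[0,0,0],1],[[0,0,0],[0,0,0],1]]'

```text
t: 3.2
ee_pos: [0.4302, -0.2287, 0.0035]
eef_rot: [-1.57, -0.0, -1.854]
ft_force: [0.2, -0.4, 0.8]
finger_gap: 0.558
```

Emit:
step_arm --increments '[[[0,0,0],[0,0,0],1],[[0,0,0],[0,0,0],1]]'

```text
t: 3.4
ee_pos: [0.4302, -0.2287, 0.0035]
eef_rot: [-1.57, -0.0, -1.854]
ft_force: [0.1, 0.2, 2.9]
finger_gap: 0.559
```

Emit:
step_arm --increments '[[[0,0,0],[0,-1,0],1],[[0,0,0],[0,-2,0],1],[[0,0,0],[0,-3,0],1],[[0,0,0],[0,-3,0],1],[[0,-8,0],[0,0,0],1],[[0,-8,0],[0,0,0],1],[[0,-8,0],[0,0,0],1],[[0,-8.2,0],[0,0,0],1]]'

```text
t: 4.2
ee_pos: [0.4295, -0.2281, 0.0934]
eef_rot: [-1.571, 0.001, -1.286]
ft_force: [-1.1, 0.2, -2.5]
finger_gap: 0.559
```

Run:
```python
from h import *
d([.4721,.0466,.09],-74.0)
```

```text
t 4.2 p [ 0.4295 -0.2281  0.0934] rpy [-9.003e+01  5.000e-02 -7.367e+01] F [-1.13  0.19 -2.5 ] gap 0.559 q [-0.73  0.18  1.94 -0.    1.03 -1.02]
turn deg (tool) [ 0.03  0.33 -0.05]
shift cm (tool, after turn) [-25.24   0.34  11.66]
```

Emit:
step_arm --increments '[[[0,0,0],[-4,0,1.85],1],[[0,0,0],[-4,0,1.85],1],[[0,0,0],[-4,0,1.85],1],[[0,0,0],[-4,0,1.85],1],[[0,0,0],[-4,0,1.85],1],[[0,0,0],[-3.2,0,1.5],1],[[0,0,0],[-2,0,0.9],1],[[0,0,0],[0,0,0],1]]'

```text
t: 5.0
ee_pos: [0.4719, 0.0483, 0.0933]
eef_rot: [-1.572, 0.001, -1.288]
ft_force: [0.8, -0.6, -4.1]
finger_gap: 0.558
```

Run:
```python
from h import *
d([.4721,.0466,.06],-74.0)
cv2.imwrite("pics/top2.png",camera("top"))
im=camera("side"); cv2.imwrite("pics/side2.png",im); cv2.imwrite("pics/side2c.png",cv2.resize(im[120:260,220:400],None,fx=4,fy=4,interpolation=cv2.INTER_CUBIC))
```

```text
t 5.0 p [0.4719 0.0483 0.0933] rpy [-9.005e+01  5.000e-02 -7.379e+01] F [ 0.76 -0.59 -4.06] gap 0.558 q [-0.15  0.15  1.97  0.    1.02 -0.43]
turn deg (tool) [ 0.05  0.21 -0.05]
shift cm (tool, after turn) [ 0.17  3.33 -0.03]
```

View pics/top2.png

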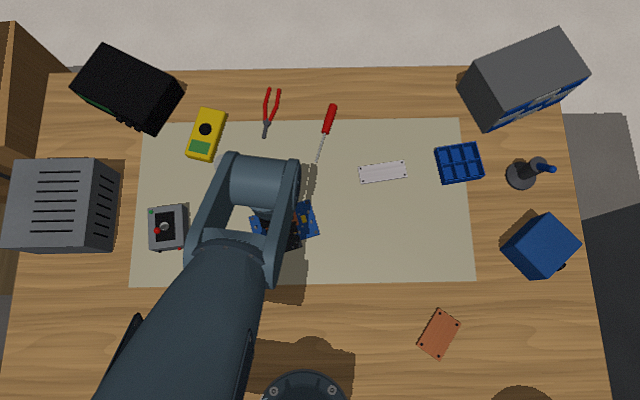

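View pics/side2c.png

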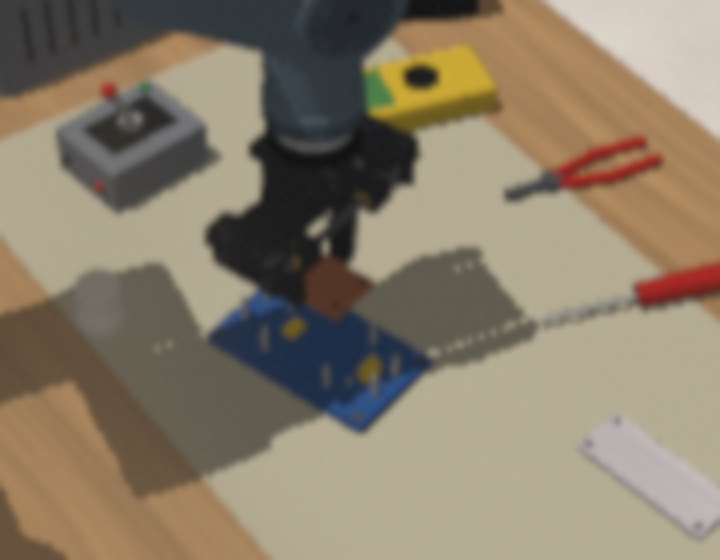

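Emit:
step_arm --increments '[[[0,0.2,0],[0.17,1.5,0],1],[[0,0,0],[0,1.5,0],1],[[0,0,0],[0,1,0],1],[[0,0,0],[0,0.6,0],1],[[0,0,0],[0,0.6,0],1],[[0,0,0],[0,0.4,0],1],[[0,0,0],[0,0.4,0],1],[[0,0,0],[0,0,0],1]]'

```text
t: 5.9
ee_pos: [0.4729, 0.0441, 0.033]
eef_rot: [-1.571, 0.0, -1.295]
ft_force: [-0.0, 0.2, -3.5]
finger_gap: 0.559
```

Run:
```python
from m import *
d([.4721,.0466,.0165],-74.0)
im=cv2.imread("pics/top2.png")
c,L,a,A=rect("top",im,alu,(350,415,155,190),.008); print("alu",c.round(4),np.round(L,4),round(float(np.degrees(a)),1),A)
```

```text
t 5.9 p [0.4729 0.0441 0.033 ] rpy [-9.003e+01  1.000e-02 -7.420e+01] F [-0.01  0.17 -3.5 ] gap 0.559 q [-0.16  0.27  1.99  0.    0.89 -0.43]
turn deg (tool) [ 0.03 -0.2  -0.01]
shift cm (tool, after turn) [-0.26  1.65 -0.01]
alu [ 0.6186 -0.2223] [0.0495 0.1324] 98.1 752.0
```

Emit:
step_arm --increments '[[[0,-0.2,0],[-0.25,0,0],1],[[0,0,0],[0,0,0],1],[[0,0,0],[0,0,0],1]]'

```text
t: 6.2
ee_pos: [0.4726, 0.0466, 0.0336]
eef_rot: [-1.57, -0.0, -1.291]
ft_force: [-0.5, 0.0, -2.7]
finger_gap: 0.559
```

Run:
```python
from h import *
d([.4721,.0466,.0165],-74.0)
im=camera("side"); cv2.imwrite("pics/side3c.png",cv2.resize(im[160:240,260:360],None,fx=7,fy=7,interpolation=cv2.INTER_CUBIC))
d([.4721,.0466,.0165],-74.0)
```

```text
t 6.2 p [0.4726 0.0466 0.0336] rpy [-8.997e+01 -1.000e-02 -7.398e+01] F [-0.49  0.01 -2.75] gap 0.559 q [-0.15  0.27  1.99 -0.    0.89 -0.43]
turn deg (tool) [-0.03  0.02  0.01]
shift cm (tool, after turn) [-0.01  1.71 -0.05]
t 6.25 p [0.4726 0.0466 0.0336] rpy [-8.997e+01 -1.000e-02 -7.399e+01] F [ 1.09  0.53 -3.47] gap 0.563 q [-0.15  0.27  1.99 -0.    0.89 -0.43]
turn deg (tool) [-0.03  0.01  0.01]
shift cm (tool, after turn) [-0.02  1.71 -0.05]
```

View pics/side3c.png

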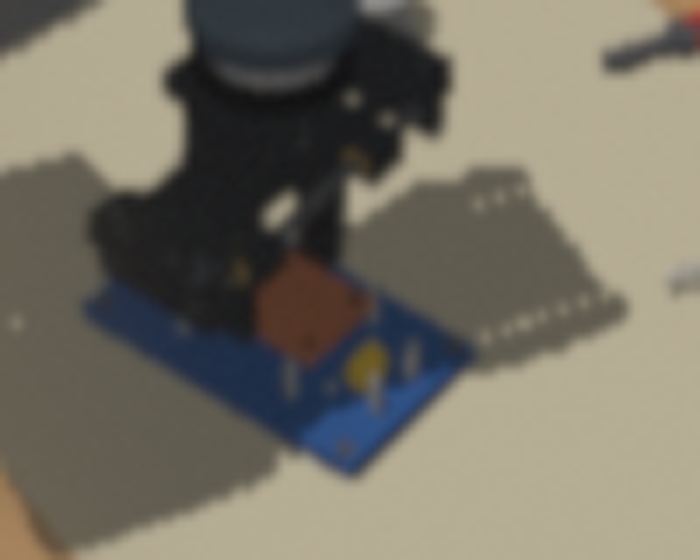

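Emit:
step_arm --increments '[[[0,0,0],[0,0.4,0],1],[[0,0,0],[0,0.4,0],1],[[0,0,0],[0,0,0],1],[[0,0,0],[0,0,0],1]]'

```text
t: 6.65
ee_pos: [0.4722, 0.0465, 0.025]
eef_rot: [-1.571, 0.0, -1.292]
ft_force: [0.2, -0.1, -2.7]
finger_gap: 0.559
```

Run:
```python
from h import *
d([.4721,.0466,.0165],-74.0)
```

```text
t 6.65 p [0.4722 0.0465 0.025 ] rpy [-9.003e+01  2.000e-02 -7.401e+01] F [ 0.24 -0.05 -2.67] gap 0.559 q [-0.15  0.28  1.99  0.    0.87 -0.43]
turn deg (tool) [ 0.03 -0.01 -0.02]
shift cm (tool, after turn) [-0.01  0.85 -0.  ]
```

Emit:
step_arm --increments '[[[0,0,0],[0,0.3,0],1],[[0,0,0],[0,0.2,0],1],[[0,0,0],[0,0,0],1]]'

```text
t: 6.95
ee_pos: [0.4726, 0.0464, 0.0203]
eef_rot: [-1.571, -0.0, -1.292]
ft_force: [-0.7, -0.2, -1.7]
finger_gap: 0.558
```

Emit:
step_arm --increments '[[[0,0,0],[0,0.2,0],1],[[0,0,0],[0,0.1,0],1],[[0,0,0],[0,0,0],1]]'

```text
t: 7.25
ee_pos: [0.4726, 0.0464, 0.0174]
eef_rot: [-1.57, -0.0, -1.292]
ft_force: [-0.5, -1.0, -0.5]
finger_gap: 0.558
```

Emit:
step_arm --increments '[[[0,0,0],[0,0,0],0.2],[[0,0,0],[0,0,0],0.2],[[0,0,0],[0,0,0],0.2],[[0,0,0],[0,-1.5,0],0.2],[[0,0,0],[0,-2,0],0.2],[[0,0,0],[0,-2.5,0],1],[[0,0,0],[0,0,0],1],[[0,0,0],[0,0,0],1]]'

```text
t: 8.05
ee_pos: [0.4728, 0.0465, 0.0776]
eef_rot: [-1.569, -0.001, -1.292]
ft_force: [0.0, -0.4, -0.8]
finger_gap: 0.551
```

Emit:
step_arm --increments '[[[0,0,0],[0,0,0],1],[[0,0,0],[0,0,0],1],[[0,0,0],[0,0,0],1],[[0,0,0],[0,0,0],1],[[0,0,0],[0,0,0],1]]'

```text
t: 8.55
ee_pos: [0.4722, 0.0465, 0.077]
eef_rot: [-1.571, 0.0, -1.292]
ft_force: [-0.5, 0.3, -0.3]
finger_gap: 0.094
```

Run:
```python
from h import *
d([.4721,.0466,.02],-74.0)
im=camera("side"); cv2.imwrite("pics/side4c.png",cv2.resize(im[140:240,250:370],None,fx=6,fy=6,interpolation=cv2.INTER_CUBIC))
```

```text
t 8.55 p [0.4722 0.0465 0.077 ] rpy [-9.003e+01  1.000e-02 -7.401e+01] F [-0.52  0.32 -0.34] gap 0.094 q [-0.15  0.18  1.98  0.    0.98 -0.43]
turn deg (tool) [ 0.03 -0.01 -0.01]
shift cm (tool, after turn) [-0.01  5.7  -0.01]
```

View pics/side4c.png

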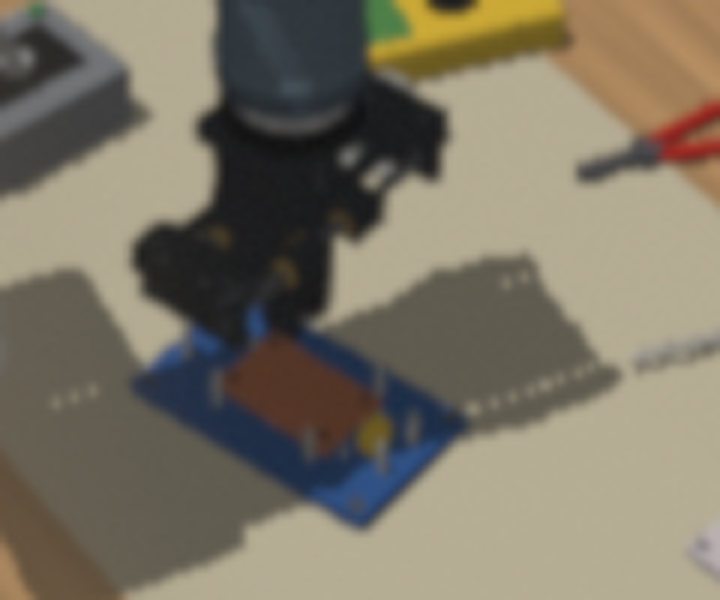

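Emit:
step_arm --increments '[[[0,0,0],[0,2,0],1],[[0,0,0],[0,1.5,0],1],[[0,0,0],[0,1,0],1],[[0,0,0],[0,0.5,0],1],[[0,0,0],[0,0.2,0],1],[[0,0,0],[0,0,0],1]]'

```text
t: 9.2
ee_pos: [0.4726, 0.0465, 0.0255]
eef_rot: [-1.571, -0.0, -1.292]
ft_force: [-0.7, 0.1, 0.0]
finger_gap: 0.002
```

Emit:
step_arm --increments '[[[0,0,0],[0,0.2,0],1],[[0,0,0],[0,0.1,0],1],[[0,0,0],[0,0,0],1]]'

```text
t: 9.5
ee_pos: [0.4726, 0.0465, 0.0225]
eef_rot: [-1.57, -0.0, -1.292]
ft_force: [-0.4, -0.4, -1.1]
finger_gap: 0.007
```

Emit:
step_arm --increments '[[[0,0,0],[0,0.1,0],1],[[0,0,0],[0,0.1,0],1],[[0,0,0],[0,0,0],1]]'

```text
t: 9.8
ee_pos: [0.4726, 0.0467, 0.0205]
eef_rot: [-1.57, 0.0, -1.292]
ft_force: [0.1, 2.0, 1.7]
finger_gap: 0.006
```

Emit:
step_arm --increments '[[[0,0,0],[0,0.1,0],1],[[0,0,0],[0,0,0],1]]'

```text
t: 10.0
ee_pos: [0.4726, 0.0467, 0.0204]
eef_rot: [-1.571, 0.0, -1.291]
ft_force: [-4.3, 2.3, 15.2]
finger_gap: 0.001
```

Emit:
step_arm --increments '[[[0,0,0],[0,0.1,0],1],[[0,0,0],[0,0,0],1],[[0,0,0],[0,0,0],1]]'

```text
t: 10.3
ee_pos: [0.4726, 0.0467, 0.0203]
eef_rot: [-1.571, 0.0, -1.291]
ft_force: [-10.6, 1.5, 26.7]
finger_gap: 0.003
```

Emit:
step_arm --increments '[[[0,0,0],[0,-0.3,0],1],[[0,0,0],[0,-2,0],1],[[0,0,0],[0,-4,0],0],[[0,0,0],[0,-2,0],0],[[0,7.9,0],[0,0,0],0]]'

```text
t: 10.8
ee_pos: [0.4748, 0.046, 0.1045]
eef_rot: [-1.565, -0.002, -1.431]
ft_force: [0.3, -0.0, 0.6]
finger_gap: 0.256
```

Run:
```python
from h import *
d([.6186,-.2223,.1],-81.9)
```

```text
t 10.8 p [0.4748 0.046  0.1045] rpy [-89.66  -0.12 -81.99] F [ 0.32 -0.03  0.6 ] gap 0.256 q [-0.15  0.13  1.96 -0.    1.04 -0.29]
turn deg (tool) [-0.34 -0.09  0.12]
shift cm (tool, after turn) [28.59  0.45 10.46]
```

Emit:
step_arm --increments '[[[0,0,0],[4,0,1.4],0],[[0,0,0],[4,0,1.5],0],[[0,0,0],[4,0,1.5],0],[[0,0,0],[4,0,1.5],0],[[0,0,0],[4,0,1.5],0],[[0,0,0],[4,0,1.5],0],[[0,0,0],[3,0,1.1],0],[[0,0,0],[1.5,0,0.5],0]]'

```text
t: 11.6
ee_pos: [0.6173, -0.224, 0.1009]
eef_rot: [-1.57, -0.001, -1.432]
ft_force: [-0.3, -0.1, -0.2]
finger_gap: 0.977
```

Emit:
step_arm --increments '[[[0,0,0],[0,0,0],0],[[0,0,0],[0,0,0],0]]'

```text
t: 11.8
ee_pos: [0.6158, -0.2204, 0.1006]
eef_rot: [-1.572, 0.001, -1.43]
ft_force: [-0.5, -0.1, 0.8]
finger_gap: 1.001
```

Run:
```python
from m import *
d([.6186,-.2223,.003],-81.9)
im=camera("top"); cv2.imwrite("pics/top5.png",im)
cv2.imwrite("pics/top5c.png",cv2.resize(im[180:270,230:340],None,fx=6,fy=6,interpolation=cv2.INTER_CUBIC))
im2=camera("side"); cv2.imwrite("pics/side5.png",im2);cv2.imwrite("pics/side5c.png",cv2.resize(im2[140:260,250:420],None,fx=4.5,fy=4.5,interpolation=cv2.INTER_CUBIC))
c,L,a,A=rect("top",im,cop,(255,315,200,250),.020); print("cop",c.round(4),np.round(L,4),round(float(np.degrees(a)),1),A)
```

```text
t 11.8 p [ 0.6158 -0.2204  0.1006] rpy [-9.007e+01  6.000e-02 -8.193e+01] F [-0.49 -0.05  0.81] gap 1.001 q [-0.52  0.5   1.49  0.    1.15 -0.67]
turn deg (tool) [ 0.07 -0.03 -0.06]
shift cm (tool, after turn) [0.23 9.76 0.25]
cop [0.4824 0.0827] [0.0104 0.0189] 146.9 14.0
```

View pics/top5c.png

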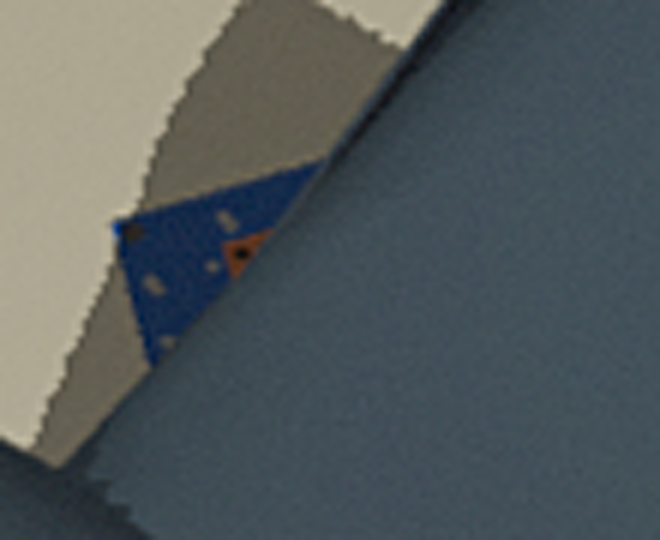

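View pics/side5c.png

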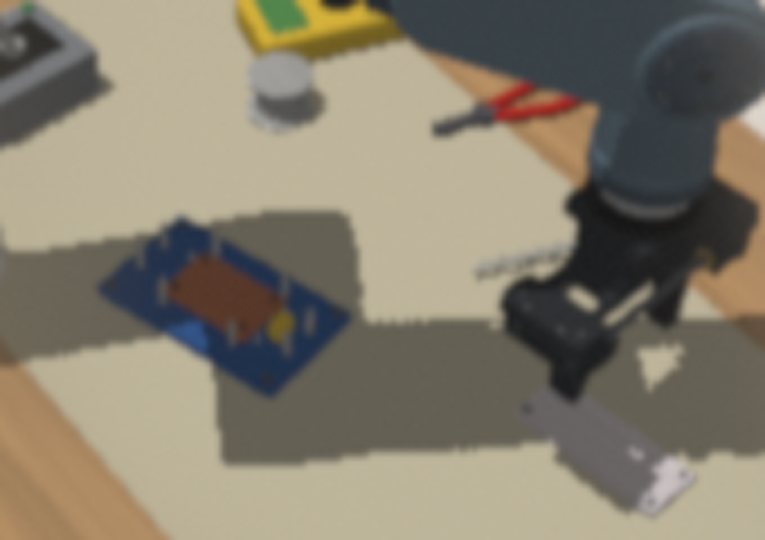

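Run:
```python
from m import *
im=cv2.imread("pics/side5.png")
c,L,a,A=rect("side",im,cop,(280,320,190,220),.020); print("cop",c.round(4),np.round(L,4),round(float(np.degrees(a)),1),A)
c,L,a,A=rect("side",im,blu,(268,332,185,232),.012); print("jig",c.round(4),np.round(L,4),round(float(np.degrees(a)),1),A)
```

```text
cop [0.469  0.0443] [0.0459 0.0773] 106.7 187.0
jig [0.4683 0.0428] [0.0948 0.1577] 107.0 266.0
```

Emit:
step_arm --increments '[[[0,0,0],[0.2,2,0.25],0],[[0,0,0],[0,2.5,0],0],[[0,0,0],[0,2,0],0],[[0,0,0],[0,1,0],0],[[0,0,0],[0,0,0],0],[[0,0,0],[0,0,0],0]]'

```text
t: 12.5
ee_pos: [0.6197, -0.2222, 0.0272]
eef_rot: [-1.57, -0.001, -1.429]
ft_force: [-0.3, -0.5, 0.2]
finger_gap: 1.001
```

Run:
```python
from h import *
d([.6186,-.2223,.0035],-81.9)
```

```text
t 12.5 p [ 0.6197 -0.2222  0.0272] rpy [-8.996e+01 -3.000e-02 -8.187e+01] F [-0.32 -0.51  0.25] gap 1.001 q [-0.52  0.6   1.5  -0.    1.04 -0.67]
turn deg (tool) [-0.04  0.03  0.03]
shift cm (tool, after turn) [-0.01  2.37 -0.11]
```

Emit:
step_arm --increments '[[[0,0,0],[0,1.5,0],0],[[0,0,0],[0,0.9,0],0],[[0,0,0],[0,0,0],0],[[0,0,0],[0,0,0],1],[[0,0,0],[0,0,0],1],[[0,0,0],[0,0,0],1],[[0,0,0],[0,0,0],1],[[0,0,0],[0,0,0],1]]'

```text
t: 13.3
ee_pos: [0.6193, -0.2225, 0.0025]
eef_rot: [-1.571, -0.0, -1.429]
ft_force: [-2.7, -1.5, 0.4]
finger_gap: 0.571
```

Emit:
step_arm --increments '[[[0,0,0],[0,0,0],1],[[0,0,0],[0,0,0],1],[[0,0,0],[0,0,0],1]]'

```text
t: 13.6
ee_pos: [0.6193, -0.2225, 0.0025]
eef_rot: [-1.571, -0.0, -1.429]
ft_force: [-0.3, 0.3, 0.4]
finger_gap: 0.562
```

Gripped (gap 0.56 ≈ 49.5 mm). Lift and turn to the jig heading.

Emit:
step_arm --increments '[[[0,0,0],[0,-1,0],1],[[0,0,0],[0,-2,0],1],[[0,0,0],[0,-3,0],1],[[0,0,0],[0,-3,0],1],[[0,-4,0],[0,-1,0],1],[[0,-3.9,0],[0,0,0],1],[[0,0,0],[0,0,0],1]]'

```text
t: 14.3
ee_pos: [0.6194, -0.2225, 0.1034]
eef_rot: [-1.57, -0.001, -1.291]
ft_force: [0.6, 0.3, -1.9]
finger_gap: 0.556
```

Run:
```python
from h import *
d([.4722,.0466,.1],-74.0)
```

```text
t 14.3 p [ 0.6194 -0.2225  0.1034] rpy [-8.996e+01 -4.000e-02 -7.396e+01] F [ 0.62  0.35 -1.94] gap 0.556 q [-0.52  0.5   1.48  0.    1.16 -0.8 ]
turn deg (tool) [-0.04  0.04  0.04]
shift cm (tool, after turn) [-29.93   0.34  -6.74]
```

Emit:
step_arm --increments '[[[0,0,0],[-4,0,-0.9],1],[[0,0,0],[-4,0,-0.9],1],[[0,0,0],[-4,0,-0.9],1],[[0,0,0],[-4,0,-0.9],1],[[0,0,0],[-4,0,-0.9],1],[[0,0,0],[-4,0,-0.9],1],[[0,0,0],[-4,0,-0.9],1],[[0,0,0],[-1.9,0,-0.4],1]]'

```text
t: 15.1
ee_pos: [0.4697, 0.0491, 0.1017]
eef_rot: [-1.573, 0.002, -1.292]
ft_force: [0.6, -0.8, -1.1]
finger_gap: 0.557
```

Emit:
step_arm --increments '[[[0,0,0],[0,0,0],1],[[0,0,0],[0,0,0],1],[[0,0,0],[0,0,0],1]]'

```text
t: 15.4
ee_pos: [0.4732, 0.0456, 0.1025]
eef_rot: [-1.57, -0.001, -1.293]
ft_force: [-0.2, -0.1, -2.5]
finger_gap: 0.558
```

Run:
```python
from h import *
d([.4722,.0466,.06],-74.0)
```

```text
t 15.4 p [0.4732 0.0456 0.1025] rpy [-8.997e+01 -3.000e-02 -7.408e+01] F [-0.2  -0.06 -2.46] gap 0.558 q [-0.15  0.14  1.96 -0.    1.04 -0.43]
turn deg (tool) [-0.03 -0.08  0.03]
shift cm (tool, after turn) [-0.13  4.25 -0.07]
```

Emit:
step_arm --increments '[[[0,0,0],[-0.13,2,-0.07],1],[[0,0,0],[0,1.5,0],1],[[0,0,0],[0,1,0],1],[[0,0,0],[0,0.2,0],1],[[0,0,0],[0,0,0],1],[[0,0,0],[0,0,0],1]]'

```text
t: 16.0
ee_pos: [0.4721, 0.0472, 0.0559]
eef_rot: [-1.57, -0.0, -1.292]
ft_force: [0.5, -0.6, -1.7]
finger_gap: 0.557
```

Run:
```python
from m import *
d([.4722,.0466,.0235],-74.0)
im=camera("side"); cv2.imwrite("pics/side6.png",im); cv2.imwrite("pics/side6c.png",cv2.resize(im[150:240,250:350],None,fx=7,fy=6.5,interpolation=cv2.INTER_CUBIC))
im=camera("top"); cv2.imwrite("pics/top6c.png",cv2.resize(im[180:270,230:340],None,fx=6,fy=6,interpolation=cv2.INTER_CUBIC))
```

```text
t 16.0 p [0.4721 0.0472 0.0559] rpy [-8.995e+01 -2.000e-02 -7.403e+01] F [ 0.5  -0.57 -1.7 ] gap 0.557 q [-0.15  0.22  1.99 -0.    0.94 -0.43]
turn deg (tool) [-0.05 -0.03  0.02]
shift cm (tool, after turn) [ 0.06  3.24 -0.01]
```

View pics/side6c.png

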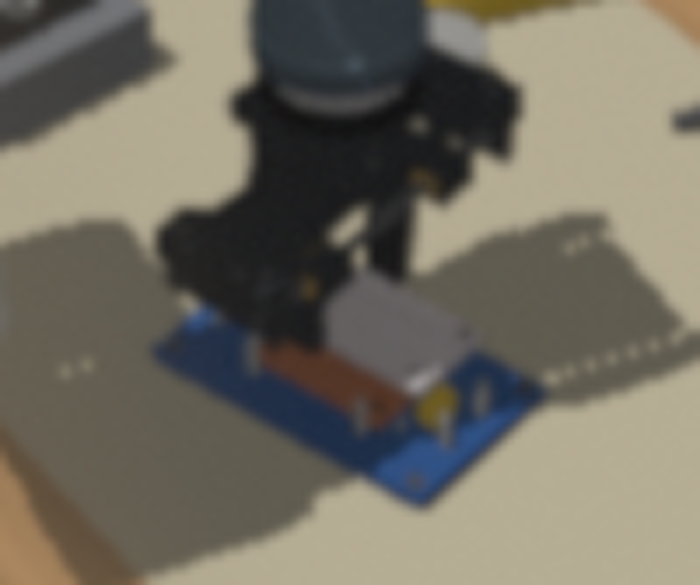

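View pics/top6c.png

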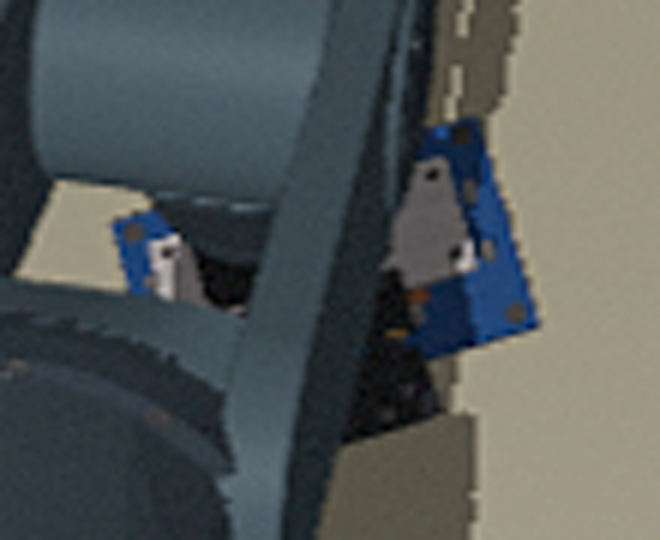

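Run:
```python
from h import *
w=onz("top",np.array([[230+443/6,180+155/6],[230+480/6,180+270/6],[230+163/6,180+240/6],[230+152/6,180+242/6],[230+180/6,180+234/6]]),.0614)[:,:2]
o=np.array([.4722,.0466]);a=np.radians(106); y=np.array([np.cos(a),np.sin(a)]); x=np.array([y[1],-y[0]])
print(np.c_[(w-o)@x,(w-o)@y].round(4))
```

```text
[[ 0.0229 -0.0648]
 [-0.0292 -0.0656]
 [ 0.0222  0.0581]
 [ 0.0227  0.0627]
 [ 0.0226  0.0506]]
```

Emit:
step_arm --increments '[[[0,0,0],[0.07,0.5,0.03],1],[[0,0,0],[0,0.5,0],1],[[0,0,0],[0,0.3,0],1],[[0,0,0],[0,0,0],1],[[0,0,0],[0,0,0],1]]'

```text
t: 16.6
ee_pos: [0.4718, 0.047, 0.0422]
eef_rot: [-1.571, 0.0, -1.292]
ft_force: [-0.8, 0.2, -1.3]
finger_gap: 0.562
```

Emit:
step_arm --increments '[[[0,0,0],[0,0.3,0],1],[[0,0,0],[0,0.3,0],1],[[0,0,0],[0,0,0],1],[[0,0,0],[0,0,0],1]]'

```text
t: 17.0
ee_pos: [0.4718, 0.0469, 0.0362]
eef_rot: [-1.571, 0.0, -1.292]
ft_force: [-0.1, -0.5, -0.8]
finger_gap: 0.56
```

Run:
```python
from m import *
d([.4722,.0466,.0235],-74.0)
im=camera("side"); cv2.imwrite("pics/side7.png",im); cv2.imwrite("pics/side7c.png",cv2.resize(im[150:240,250:350],None,fx=7,fy=6.5,interpolation=cv2.INTER_CUBIC))
```

```text
t 17.0 p [0.4718 0.0469 0.0362] rpy [-9.002e+01  1.000e-02 -7.400e+01] F [-0.13 -0.49 -0.8 ] gap 0.56 q [-0.15  0.26  1.99 -0.    0.89 -0.43]
turn deg (tool) [ 0.02 -0.   -0.01]
shift cm (tool, after turn) [0.04 1.27 0.03]
```

View pics/side7c.png

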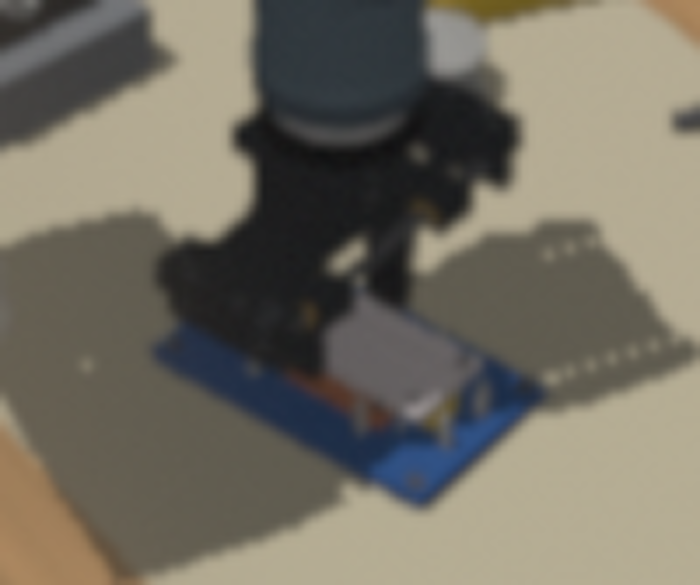

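Emit:
step_arm --increments '[[[0,0,0],[0,0.3,0],1],[[0,0,0],[0,0.2,0],1],[[0,0,0],[0,0,0],1],[[0,0,0],[0,0,0],1]]'

```text
t: 17.45
ee_pos: [0.4718, 0.0469, 0.0312]
eef_rot: [-1.571, 0.0, -1.292]
ft_force: [-0.2, 0.2, -1.3]
finger_gap: 0.561
```

Emit:
step_arm --increments '[[[0,0,0],[0,0.3,0],1],[[0,0,0],[0,0.2,0],1],[[0,0,0],[0,0,0],1],[[0,0,0],[0,0,0],1]]'

```text
t: 17.85
ee_pos: [0.4723, 0.047, 0.0266]
eef_rot: [-1.57, -0.0, -1.292]
ft_force: [0.8, 0.6, 1.3]
finger_gap: 0.56
```

Emit:
step_arm --increments '[[[0,0,0],[0,0.1,0],1],[[0,0,0],[0,0,0],0.2],[[0,0,0],[0,0,0],0.2],[[0,0,0],[0,0,0],0.2],[[0,0,0],[0,-1.5,0],0.2],[[0,0,0],[0,-2,0],0.2],[[0,0,0],[0,-1.5,0],1],[[0,0,0],[0,0,0],1]]'

```text
t: 18.65
ee_pos: [0.4735, 0.0467, 0.0772]
eef_rot: [-1.567, -0.002, -1.292]
ft_force: [0.6, -0.4, -0.5]
finger_gap: 0.64
```

Emit:
step_arm --increments '[[[0,0,0],[0,0,0],1],[[0,0,0],[0,0,0],1],[[0,0,0],[0,0,0],1],[[0,0,0],[0,0,0],1],[[0,0,0],[0,0,0],1],[[0,0,0],[0,0,0],1],[[0,0,0],[0,0,0],1]]'

```text
t: 19.35
ee_pos: [0.4719, 0.0469, 0.0753]
eef_rot: [-1.571, 0.0, -1.292]
ft_force: [-0.2, 0.1, -0.3]
finger_gap: 0.014
```

Run:
```python
from m import *
d([.4722,.0466,.035],-74.0)
im=camera("side"); cv2.imwrite("pics/side8.png",im); cv2.imwrite("pics/side8c.png",cv2.resize(im[150:240,250:350],None,fx=7,fy=6.5,interpolation=cv2.INTER_CUBIC))
```

```text
t 19.35 p [0.4719 0.0469 0.0753] rpy [-9.001e+01  1.000e-02 -7.400e+01] F [-0.17  0.1  -0.26] gap 0.014 q [-0.15  0.18  1.98  0.    0.98 -0.43]
turn deg (tool) [ 0.01 -0.   -0.01]
shift cm (tool, after turn) [0.04 4.03 0.02]
```

View pics/side8c.png

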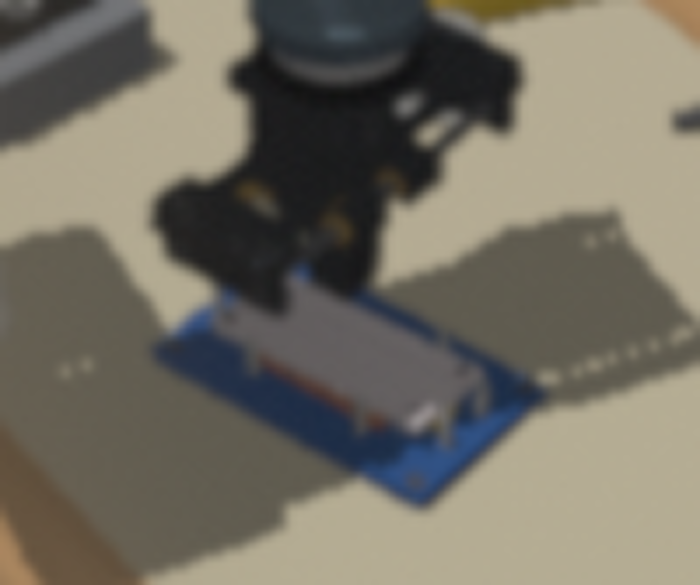

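Emit:
step_arm --increments '[[[0,0,0],[0,2,0],1],[[0,0,0],[0,1.2,0],1],[[0,0,0],[0,0.6,0],1],[[0,0,0],[0,0.2,0],1],[[0,0,0],[0,0.1,0],1],[[0,0,0],[0,0,0],1]]'

```text
t: 20.0
ee_pos: [0.4722, 0.0469, 0.0346]
eef_rot: [-1.57, -0.0, -1.292]
ft_force: [-0.0, 0.1, 0.1]
finger_gap: 0.006
```

Emit:
step_arm --increments '[[[0,0,0],[0,0.1,0],1],[[0,0,0],[0,0.1,0],1],[[0,0,0],[0,0,0],1]]'

```text
t: 20.3
ee_pos: [0.472, 0.0469, 0.0324]
eef_rot: [-1.571, -0.0, -1.292]
ft_force: [-0.6, -0.6, -1.0]
finger_gap: 0.004
```

Emit:
step_arm --increments '[[[0,0,0],[0,0.1,0],1],[[0,0,0],[0,0.1,0],1],[[0,0,0],[0,0,0],1]]'

```text
t: 20.6
ee_pos: [0.4721, 0.0469, 0.0306]
eef_rot: [-1.571, -0.0, -1.292]
ft_force: [-0.9, -0.5, 3.0]
finger_gap: 0.004
```

Emit:
step_arm --increments '[[[0,0,0],[0,0.1,0],1],[[0,0,0],[0,0,0],1]]'

```text
t: 20.8
ee_pos: [0.4721, 0.0467, 0.0296]
eef_rot: [-1.571, -0.0, -1.291]
ft_force: [-1.9, -1.5, 4.7]
finger_gap: 0.005
```

Emit:
step_arm --increments '[[[0,0,0],[0,0.1,0],1],[[0,0,0],[0,0,0],1]]'

```text
t: 21.0
ee_pos: [0.4722, 0.0466, 0.0287]
eef_rot: [-1.571, -0.001, -1.291]
ft_force: [-2.6, -1.4, 4.6]
finger_gap: 0.005
```

Emit:
step_arm --increments '[[[0,0,0],[0,0.05,0],1],[[0,0,0],[0,0,0],1]]'

```text
t: 21.2
ee_pos: [0.4722, 0.0465, 0.0284]
eef_rot: [-1.571, -0.001, -1.291]
ft_force: [-2.4, -2.4, 7.7]
finger_gap: 0.005
```

Emit:
step_arm --increments '[[[0,0,0],[0,0.1,0],1],[[0,0,0],[0,0,0],1]]'

```text
t: 21.4
ee_pos: [0.4723, 0.0465, 0.0284]
eef_rot: [-1.571, -0.001, -1.291]
ft_force: [-7.7, -1.7, 20.3]
finger_gap: 0.006
```

Emit:
step_arm --increments '[[[0,0,0],[0,0.1,0],1],[[0,0,0],[0,0,0],1],[[0,0,0],[0,0,0],1]]'

```text
t: 21.7
ee_pos: [0.4723, 0.0465, 0.0283]
eef_rot: [-1.571, -0.001, -1.291]
ft_force: [-13.3, -1.9, 30.8]
finger_gap: 0.005
```

Emit:
step_arm --increments '[[[0,0,0],[0,-0.3,0],1],[[0,0,0],[0,-2,0],1],[[0,0,0],[0,-4,0],1],[[0,0,0],[0,-4,0],1],[[0,4.4,0],[0,-3,0],1],[[0,4.4,0],[0,0,0],1],[[0,0,0],[0,0,0],1]]'

```text
t: 22.4
ee_pos: [0.4725, 0.0469, 0.1597]
eef_rot: [-1.569, -0.001, -1.446]
ft_force: [0.4, 0.1, -0.2]
finger_gap: 0.002
```

Run:
```python
from h import *
d([.393,.334,.16],-82.8)
```

```text
t 22.4 p [0.4725 0.0469 0.1597] rpy [-8.988e+01 -3.000e-02 -8.284e+01] F [ 0.38  0.09 -0.19] gap 0.002 q [-0.15  0.04  1.93  0.    1.17 -0.28]
turn deg (tool) [-0.12 -0.04  0.03]
shift cm (tool, after turn) [-29.48  -0.03  -4.29]
```

Emit:
step_arm --increments '[[[0,0,0],[-4,0,-0.8],1],[[0,0,0],[-4,0,-0.8],1],[[0,0,0],[-4,0,-0.8],1],[[0,0,0],[-4,0,-0.6],1],[[0,0,0],[-4,0,-0.5],1],[[0,0,0],[-4,0,-0.4],1],[[0,0,0],[-3.5,0,-0.3],1],[[0,0,0],[-2,0,-0.1],1]]'

```text
t: 23.2
ee_pos: [0.3905, 0.3361, 0.1574]
eef_rot: [-1.573, -0.0, -1.441]
ft_force: [-0.4, -0.6, 0.1]
finger_gap: 0.007
```

Emit:
step_arm --increments '[[[0,0,0],[0,0,0],1],[[0,0,0],[0,0,0],1],[[0,0,0],[0,0,0],1]]'

```text
t: 23.5
ee_pos: [0.3921, 0.3331, 0.1581]
eef_rot: [-1.572, -0.001, -1.445]
ft_force: [0.0, -0.3, -0.4]
finger_gap: 0.007
```

Run:
```python
from h import *
d([.393,.334,.08],-82.8)
im=camera("top"); cv2.imwrite("pics/top9.png",im)
im=camera("side"); cv2.imwrite("pics/side9.png",im); cv2.imwrite("pics/side9c.png",cv2.resize(im[80:240,180:360],None,fx=4,fy=3.7,interpolation=cv2.INTER_CUBIC))
```

```text
t 23.5 p [0.3921 0.3331 0.1581] rpy [-9.008e+01 -5.000e-02 -8.280e+01] F [ 0.03 -0.35 -0.41] gap 0.007 q [ 0.47  0.14  1.83 -0.    1.18  0.35]
turn deg (tool) [ 0.08 -0.    0.05]
shift cm (tool, after turn) [-0.07  7.81  0.1 ]
```

View pics/side9c.png

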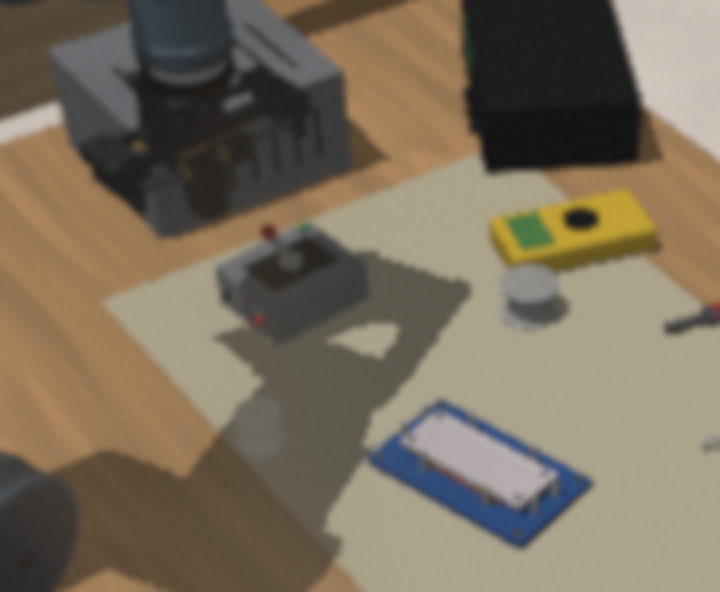

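View pics/top9.png

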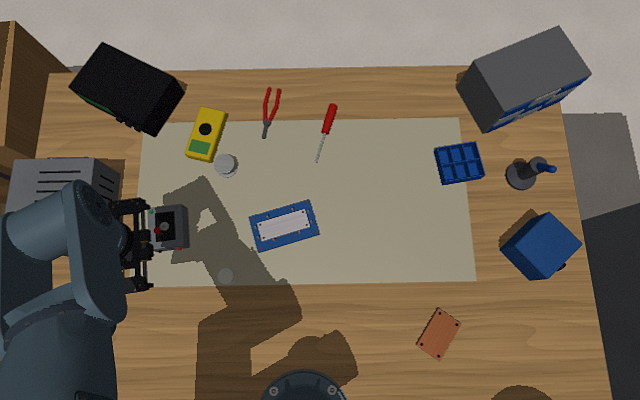

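Run:
```python
from m import *
print(proj("top",[[.392,.333,.158],[.392,.333,.25]]),proj("side",[[.392,.333,.158]]))
print(onz("top",[[110,250],[122,165]],0).round(3), onz("top",[[97,160],[93,252]],.15).round(3))
im=cv2.imread("pics/top9.png")
c,L,a,A=rect("top",im,alu,(252,315,205,245),.028); print("alu",c.round(4),np.round(L,4),round(float(np.degrees(a)),1),A)
im=cv2.imread("pics/side9.png")
c,L,a,A=rect("side",im,alu,(275,325,185,225),.028); print("alu side",c.round(4),np.round(L,4),round(float(np.degrees(a)),1),A)
c,L,a,A=rect("side",im,blu,(260,340,180,235),.012); print("jig side",c.round(4),np.round(L,4),round(float(np.degrees(a)),1),A)
```

```text
[[148.69905889 250.90227661]
 [128.7922058  245.36687069]] [[232.84425628 137.39299991]]
[[0.416 0.506 0.   ]
 [0.653 0.498 0.   ]] [[0.612 0.479 0.15 ]
 [0.393 0.462 0.15 ]]
alu [0.4716 0.0468] [0.0488 0.1304] 106.1 852.5
alu side [0.4699 0.048 ] [0.052  0.1305] 106.0 377.0
jig side [0.4675 0.0448] [0.0949 0.1617] 107.2 265.0
```

Emit:
step_arm --increments '[[[0,0,0],[0,2,0],1],[[0,0,0],[0,2,0],1],[[0,0,0],[0,2,0],1],[[0,0,0],[0,1.7,0],1],[[0,0,0],[0,0,0],1],[[0,0,0],[0,0,0],1]]'

```text
t: 24.2
ee_pos: [0.3926, 0.3337, 0.0821]
eef_rot: [-1.571, -0.0, -1.446]
ft_force: [0.1, -0.4, 0.9]
finger_gap: 0.004
```

Emit:
step_arm --increments '[[[0,0,0],[0,0,1],1],[[0,0,0],[0,0,1],1],[[0,0,0],[0,0,0.5],1],[[0,0,0],[0,0,0],1]]'

```text
t: 24.6
ee_pos: [0.4186, 0.3376, 0.0825]
eef_rot: [-1.569, 0.001, -1.446]
ft_force: [0.3, -0.5, 0.8]
finger_gap: 0.005
```

Run:
```python
from h import *
d([.445,.3405,.082],-82.8)
im=camera("top"); cv2.imwrite("pics/top10.png",cv2.resize(im[190:290,100:230],None,fx=6,fy=6,interpolation=cv2.INTER_CUBIC))
im=camera("side"); cv2.imwrite("pics/side10c.png",cv2.resize(im[90:190,190:310],None,fx=6,fy=6,interpolation=cv2.INTER_CUBIC))
```

```text
t 24.6 p [0.4186 0.3376 0.0825] rpy [-8.991e+01  3.000e-02 -8.284e+01] F [ 0.32 -0.5   0.76] gap 0.005 q [ 0.46  0.3   1.82 -0.    1.03  0.33]
turn deg (tool) [-0.09 -0.04 -0.03]
shift cm (tool, after turn) [0.04 0.05 2.65]
```

View pics/side10c.png

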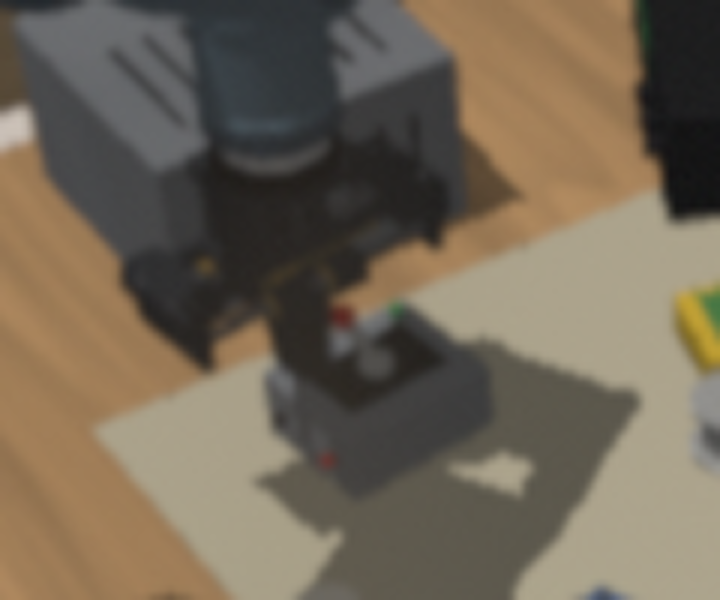

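View pics/top10.png

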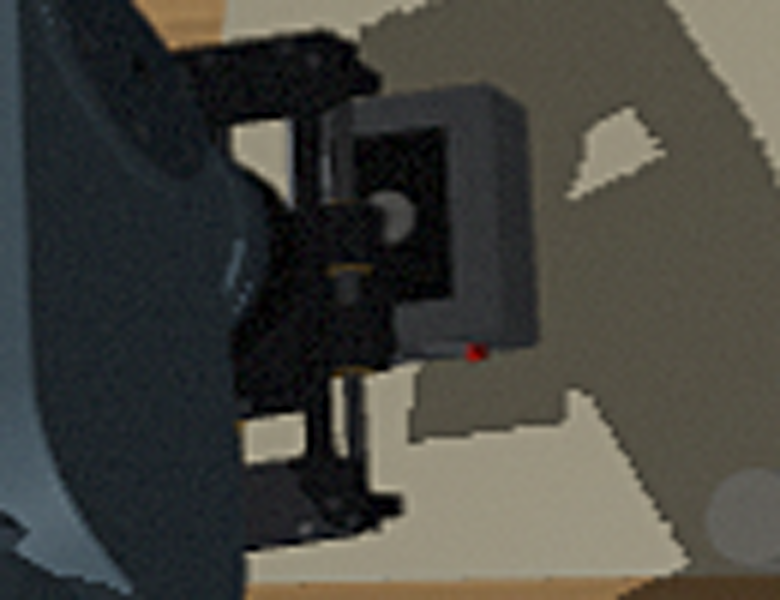

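Emit:
step_arm --increments '[[[0,0,0],[0,0,0.5],1],[[0,0,0],[0,0,0.5],1],[[0,0,0],[0,0,0.5],1],[[0,0,0],[0,0,0],1]]'

```text
t: 25.1
ee_pos: [0.4326, 0.3393, 0.082]
eef_rot: [-1.571, 0.0, -1.445]
ft_force: [-2.3, -0.4, 1.2]
finger_gap: 0.007
```

Emit:
step_arm --increments '[[[0,0,0],[0,0,0.5],1],[[0,0,0],[0,0,0.5],1],[[0,0,0],[0,0,0.5],1],[[0,0,0],[0,0,0],1]]'

```text
t: 25.5
ee_pos: [0.448, 0.3411, 0.082]
eef_rot: [-1.57, 0.0, -1.446]
ft_force: [0.2, -0.0, 0.1]
finger_gap: 0.01
```

Run:
```python
from h import *
d([.455,.3405,.082],-82.8)
im=camera("side"); cv2.imwrite("pics/side11c.png",cv2.resize(im[90:190,190:310],None,fx=6,fy=6,interpolation=cv2.INTER_CUBIC))
```

```text
t 25.5 p [0.448  0.3411 0.082 ] rpy [-8.994e+01  1.000e-02 -8.283e+01] F [ 0.23 -0.05  0.09] gap 0.01 q [ 0.44  0.35  1.75 -0.    1.04  0.32]
turn deg (tool) [-0.06 -0.03 -0.01]
shift cm (tool, after turn) [ 0.15 -0.    0.69]
```

View pics/side11c.png

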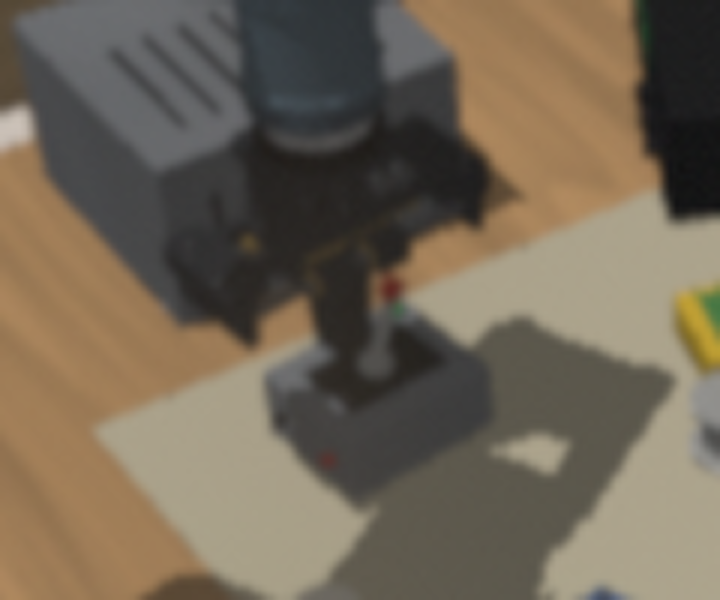

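Emit:
step_arm --increments '[[[0,0,0],[0,0,-2],1],[[0,0,0],[0,0,-3],1],[[0,0,0],[0,-2,-1],1],[[0,0,0],[0,-3,-2],1],[[0,0,0],[0,-4,-3],1],[[0,0,0],[0,-3,-3],1],[[0,0,0],[0,0,0],1],[[0,0,0],[0,0,0],1]]'

```text
t: 26.35
ee_pos: [0.3082, 0.3239, 0.2025]
eef_rot: [-1.568, 0.001, -1.444]
ft_force: [-0.3, -0.5, -0.4]
finger_gap: 0.006
```

Run:
```python
from m import *
d([.455,.3405,.082],-82.8)
im=camera("top"); cv2.imwrite("pics/top12.png",im); cv2.imwrite("pics/top12c.png",cv2.resize(im[190:290,130:330],None,fx=4,fy=4,interpolation=cv2.INTER_CUBIC))
s=camera("side"); cv2.imwrite("pics/side12.png",s); cv2.imwrite("pics/side12c.png",cv2.resize(s[90:240,190:350],None,fx=4,fy=4,interpolation=cv2.INTER_CUBIC))
c,L,a,A=rect("top",im,alu,(252,315,205,245),.028); print("alu",c.round(4),np.round(L,4),round(float(np.degrees(a)),1),A)
P={}
for n,i,(x0,x1,y0,y1) in(("top",im,(145,175,205,240)),("side",s,(240,270,125,155))):
    h=cv2.cvtColor(i,cv2.COLOR_BGR2HSV); b=(((h[...,0]>172)|(h[...,0]<8))&(h[...,1]>130)).astype(np.uint8); m=np.zeros_like(b); m[y0:y1,x0:x1]=b[y0:y1,x0:x1]
    k,_,st,ce=cv2.connectedComponentsWithStats(m); print(n,st[1:].tolist(),ce[1:].round(1).tolist())
    if k>1: P[n]=ce[1+np.argmax(st[1:,4])]; print(onz(n,[P[n]],.101).round(4))
```

```text
t 26.35 p [0.3082 0.3239 0.2025] rpy [-8.985e+01  6.000e-02 -8.275e+01] F [-0.34 -0.47 -0.44] gap 0.006 q [ 0.54 -0.08  1.96 -0.    1.26  0.42]
turn deg (tool) [-0.15  0.05 -0.06]
shift cm (tool, after turn) [ 0.2  12.05 14.77]
alu [0.4715 0.0468] [0.0487 0.1303] 106.0 837.0
top [[153, 212, 7, 6, 35], [173, 218, 1, 1, 1], [158, 227, 1, 1, 1], [171, 231, 1, 1, 1], [168, 233, 1, 1, 1], [173, 234, 1, 1, 1], [162, 237, 1, 1, 1], [168, 236, 1, 1, 1], [165, 239, 1, 1, 1], [171, 238, 1, 1, 1]] [[156.1, 214.3], [173.0, 218.0], [158.0, 227.0], [171.0, 231.0], [168.0, 233.0], [173.0, 234.0], [162.0, 237.0], [168.0, 236.0], [165.0, 239.0], [171.0, 238.0]]
[[0.4881 0.348  0.101 ]]
side [[254, 136, 3, 4, 8]] [[255.0, 137.5]]
[[0.4864 0.3521 0.101 ]]
```

View pics/top12c.png

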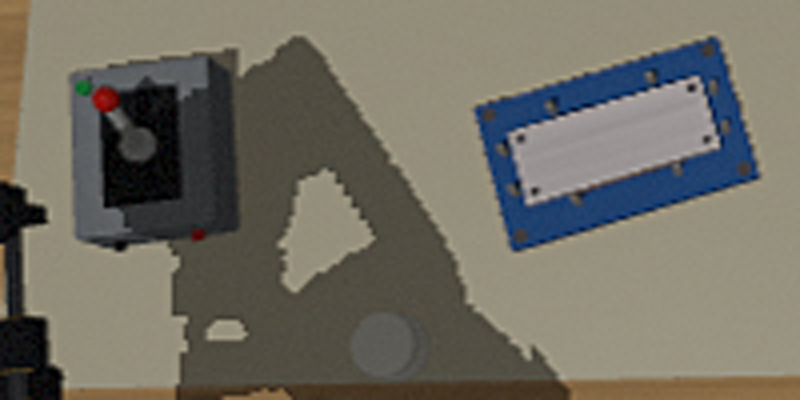

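View pics/side12c.png

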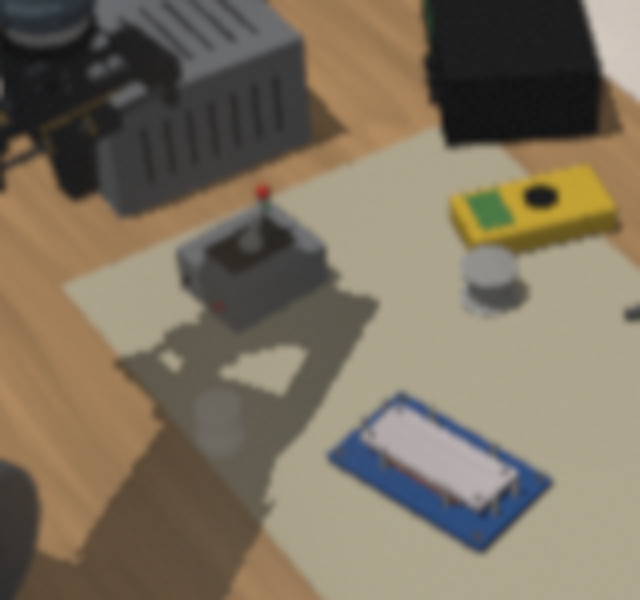

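Run:
```python
from station import *
print(close_job())
```

```text
the job is handed in; nothing more can be done
None
```

I handed the job in at about 26.5 s of the 70 s allowed. Both plates are stacked in the jig and the toggle stands at on; no verdict was returned.

- **Copper plate:** I used the smaller one, which measured about 79 x 50 mm. I pressed it with up to 27 N, and the fingertips stopped at z = 0.0203 m against 0.020 m expected.
- **Aluminium plate:** I pressed it with up to 31 N, and the fingertips stopped at 0.0283 m against 0.028 m expected. The final top view puts it within 1 mm of the jig's centre and in line with it.
- **Toggle:** I pushed it until it snapped over. The ball moved from x = 0.449 to 0.488 m, which is the full swing. The gripper was then backed well clear.
- **Bystanders:** they looked unmoved in the last pictures. I did not measure their positions.

**Where checks disagreed:**
- The side camera read the jig and toggle ball 2–5 mm away from the top camera's values. I positioned by the top view.
- Before I lowered the aluminium plate, its sides read about 3 mm off in the top view. I took that for a picking error, and it went in between the pins with no unusual force.

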